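# Press a power resistor home in its mounting jig

### The arm

A 6-joint arm with a two-finger parallel gripper is mounted at the origin on the work surface. World frame = base frame: x ahead of the robot, y to its left, z up, the work surface at z = 0. Lengths are in m, angles in rad, forces in N, time in s.
With the tool pointing down it reaches from about 0.225 to 0.875 m from the base axis. Payload 3.4 kg.
Tool frame: the origin (TCP) lies on the centre line of the jaws, within the pads' length; the fingertips stand 22 mm ahead of it and the grasp point (between the pads) lies 3 mm ahead of it; z points along the fingers, y is the line along which they close (so a half turn about z gives the same grasp; the last joint's range is limited). The gripper opens to 85 mm and grips with 20 to 120 N. Pads are 22 mm wide; open, the fingers measure 114 mm over their backs; the gripper's body (76 mm by 85 mm) begins 54 mm behind the grasp point. The pads swing forward as they close: fully open they stand 13 mm farther back than shut.
Start: joints at [-1.255, 0.276, 1.505, -0, 1.361, -0.121], TCP at [0.243, -0.521, 0.253] pointing down, gripper open.
Joint ranges: [-2.89, 2.89], [-0.75, 2.08], [0.22, 2.7], [-1.18, 4.32], [0.11, 2.71], [-2.7, 2.7]. Speed limits (rad/s): [2.57, 2.57, 3.14, 3.14, 3.14, 3.14].

### API

Orientations are given as a unit quaternion [w, x, y, z].
In Python, from rig import readout, optics, ticket gives the robot as it stands. The module is installed in compiled form; this text tells all that it offers.
- The arm moves only by the shell command python3 -m handwheel 'ROWS' [OPENING] [FORCE]. ROWS is one flat JSON list of numbers that holds 1 to 5 rows one after another, with no inner brackets; each row has 4 numbers: dx, dy, dz in m, then a turn about the tool's z in rad; each row shifts and turns the commanded pose from where the row before left it, along the tool's axes as they then stand; what a row does not reach is not made up. A row lasts 1/12 s, in which the tool goes at most 0.0417 m and 0.125 rad, less where a joint would pass 70% of its speed; a pose out of reach is approached as far as the arm can. OPENING is the finger opening in m, set as the command begins (- or left out keeps the last). The fingers move at their own pace and stop on an object; FORCE is the grip in N (left out, the last holds). Time passes only in rows, so rows that do not move let the fingers close. It prints the time, the measured TCP pose, the force, the opening and the grip force at its end. Input that does not fit is refused with a message, and nothing moves.
- readout.get_state(): the state, without advancing time (a new reading comes with each control period).
- optics.get_image(name): name is "side" or "top" or "wrist"; returns a dict with "img" (480x640x3 uint8, red, green, blue), "camera_matrix" (3x3 intrinsics, pixels), "T" (4x4, takes a point from camera to world coordinates); the wrist camera has in their place "hand_eye" (4x4, takes a point from camera to tool coordinates, whose origin is the TCP and whose axes are the flange's). Camera axes: x right, y down, z forward; pixel columns grow to the right and rows downward; lengths in m; the calibration is good to about 2 mm. A picture is of the moment at which its call begins: read the wrist's pose just before it. There is no depth.
- ticket.sign_off(): hands the job in; it is judged then, once.
The state is a dict: "clock": time; "qpos": joint angles; "qd": joint speeds; "effort": joint torques, N m; "position": TCP position; "ee_rot": TCP orientation; "contact_force": force on the tool from outside, world axes, zero at the start; "moment": the same for the moment, N m; "width": finger opening in m; "gripper_force": force on a finger pad.
Only numpy, scipy, OpenCV 4.12 (cv2) and the standard library are available. Lean on these libraries where they do the work, as an engineer would, in place of code of your own. Each camera call takes 0.05 s, during which the arm holds its last target. There are 200 camera calls.

### The job

Pick up the largest power resistor and set it flat and square in the mounting jig, its flange between the two stop blocks and its body lengthwise along the fence. Then hold it with one firm diagonal push, roughly 15 newtons forward against the fence and 10 newtons down onto the jig plate at the same time, so that a colleague can run in its screws: the program finishes while still pushing, with the flange tight against the fence and flat on the plate. Leave the smaller resistors, the tin, the pliers and the screwdriver where they are.

Things in the scene. Friction and masses are not known exactly. Their poses are not given: they have to be found in the camera images.
- resistor: largest gold aluminium-housed resistor, 0.3-0.6 kg, loose on the bench. Flange 76 mm (its x) by 120 mm (its y, lengthwise), 8 mm thick, with a centred ribbed body 32 mm (x) by 84 mm (y) rising to 48 mm above the underside; a flange ledge 22 mm wide runs along each long side of the body. Origin: centre of the underside, z up. A half turn makes no difference
- jig: mounting jig, fixed: plate 150 (x) by 220 (y) by 10 mm, fence along its far (+x) edge, two stop blocks square to the fence forming a pocket open towards -x and upward, 126 mm wide (3 mm to spare at each flange end). Fence and blocks stand 16 mm above the plate; blocks run 70 mm out from the fence. Origin: centre of plate underside; +x to the fence, away from the robot within 0.35 rad; z up
- jig_plate: the jig's plate, same origin and axes as the jig; its upper face is 10 mm above the bench and is polished, so the resistor slides on it easily (friction about 0.2; elsewhere about 0.6)
- jig_fence: the jig's fence, a bar 18 mm thick, 220 mm long, 16 mm high on the plate; body origin and axes are those of the jig; the fence's working face is at x = +57 mm in that frame and faces -x
- jig_seat (a point): point on the plate's upper face where the centre of the resistor's underside lies when the resistor is home: 38 mm in front of the fence's face, midway between the stop blocks; 19 mm from the jig's origin along its +x. Axes as the jig
- small_a: bystander: small gold aluminium-housed resistor, flange 28 x 50 mm, 16 mm high; origin at centre of its underside
- small_b: bystander: another small resistor of the same size as small_a; origin at centre of its underside
- mid: bystander: medium resistor of the same style, flange 48 x 74 mm, 26 mm high; origin at centre of its underside
- tin: bystander: open steel tin, 84 mm across, 90 mm high; origin at centre of its underside
- pliers: bystander: small pliers with orange grips lying flat, 160 mm long, 12 mm high; origin at the bench near their middle
- driver: bystander: screwdriver lying on the bench, origin on its axis at the bench
Mind the look-alikes: they are no part of the job. What is shaped like the resistor but black, blue or green is not meant.

How it is judged:
By the outcome, as a careful person would: the job done as asked, in the order asked, and still so for the second after the job is handed in, while the arm keeps its last pose, push and grip.
It also fails if it takes over 64 s, if anything falls off the work surface, if the arm or the gripper's body presses on something with over 40 N, if the wrist force passes 120 N, or if a joint passes its speed limit or range.

## Working session

There is one attempt and no reset: what is moved stays moved. The work goes in short steps, Python scripts to look and compute and a shell command to move; the robot and the scene stay as the last step left them, time stands still between calls to the robot, and variables do not carry over. Pictures are saved under pics/ and viewed, at most 10 in all, crops included, and the job is handed in when it is done.

```bash
mkdir -p pics
cat > h.py <<'E'
import numpy as np, cv2
from rig import readout, optics, ticket
from scipy.spatial.transform import Rotation as R
def snap(n,f):
    s=readout.get_state(); d=optics.get_image(n); cv2.imwrite('pics/'+f,d['img'][:,:,::-1])
    T=d.get('T')
    if T is None:
        M=np.eye(4); q=s['ee_rot']; M[:3,:3]=R.from_quat([q[1],q[2],q[3],q[0]]).as_matrix(); M[:3,3]=s['position']; T=M@np.array(d['hand_eye'])
    np.savez('pics/'+f+'.npz',K=d['camera_matrix'],T=T); return d
def px(f,uv,z):
    c=np.load('pics/'+f+'.npz'); K,T=c['K'],c['T']
    r=T[:3,:3]@np.linalg.solve(K,[uv[0],uv[1],1]); o=T[:3,3]
    return o+r*(z-o[2])/r[2]
def proj(f,p):
    c=np.load('pics/'+f+'.npz'); T=np.linalg.inv(c['T']); q=c['K']@(T[:3,:3]@np.array(p)+T[:3,3]); return q[:2]/q[2]
E
python3 - <<'E'
from h import *
snap('top','top0.png'); snap('side','side0.png'); print(readout.get_state())
print(np.load('pics/top0.png.npz')['T'],np.load('pics/side0.png.npz')['T'])
E
```

```text
{'clock': 0.1, 'qpos': array([-1.25499353e+00,  2.76531649e-01,  1.50599354e+00, -2.28307139e-05,
        1.36072637e+00, -1.20981084e-01]), 'qd': array([-0.00089492, -0.00200344, -0.0039917 , -0.00084805, -0.00092988,
       -0.00057601]), 'effort': array([ 1.57617269e-03, -4.17701268e+01, -2.46403974e+01, -8.59027818e-05,
        5.86097201e-03, -3.93262127e-06]), 'position': array([ 0.24310179, -0.52059883,  0.25253143]), 'ee_rot': array([-8.24439147e-04,  9.76246260e-01,  2.16662299e-01, -9.17799037e-05]), 'contact_force': array([-0.1342901 , -1.18930509,  0.09691314]), 'moment': array([0.05786131, 0.00388486, 0.07930873]), 'gripper_force': 0.0, 'width': 0.08515009881661662}
[[ 0.0184957  -0.98358561  0.17949164  0.34247569]
 [-0.99982773 -0.01791552  0.00485296  0.01000602]
 [-0.00155761 -0.17955048 -0.98374753  1.2695853 ]
 [ 0.          0.          0.          1.        ]] [[-0.97484834 -0.17210013  0.14160596  0.42828357]
 [-0.22260832  0.78263538 -0.58131523  0.64054947]
 [-0.01078141 -0.59821685 -0.80126173  0.87615904]
 [ 0.          0.          0.          1.        ]]
```

View pics/top0.png

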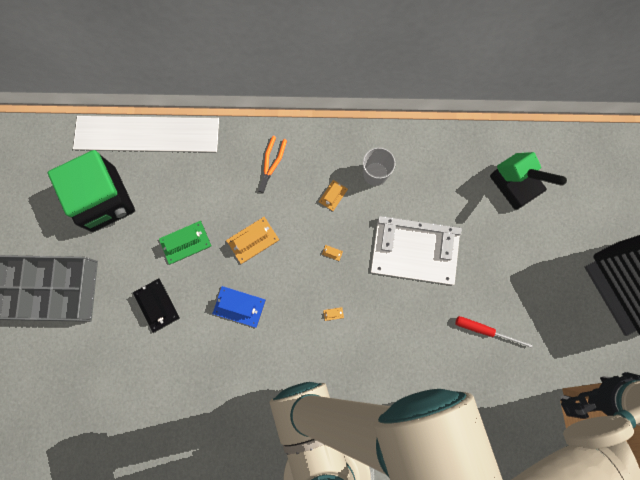

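View pics/side0.png

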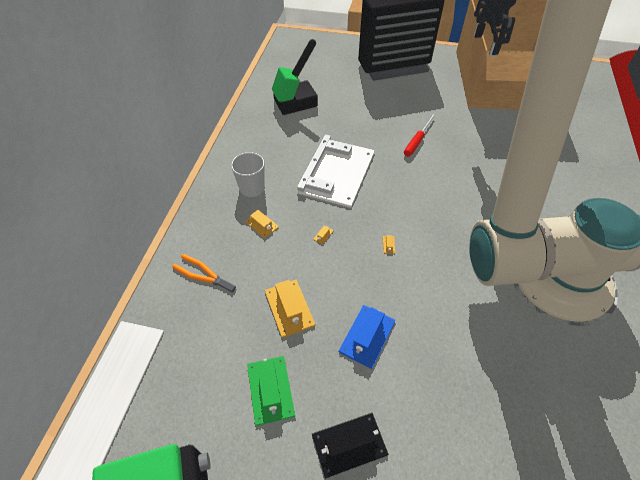

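Candidates in the top picture are the large gold resistor (252,240), the mid one (332,196), the smalls at (332,253) and (333,314), and the wrong-colour ones: green (185,242), blue (240,306) and black (155,305). By the description I choose the gold one at (252,240). The jig is at (415,250), with its fence on the far side. The side picture agrees, with the large gold one at (290,308). Next is a close crop of both.

Run:
```python
import cv2,numpy as np
i=cv2.imread('pics/top0.png')
a=cv2.resize(i[208:272,217:287],None,fx=8,fy=8,interpolation=cv2.INTER_CUBIC)[:, :]
b=cv2.resize(i[205:295,363:468],None,fx=7.5,fy=7.5,interpolation=cv2.INTER_CUBIC)
cv2.imwrite('pics/ca.png',a); cv2.imwrite('pics/cb.png',b[:600])
```

```text
(no output)
```

View pics/ca.png

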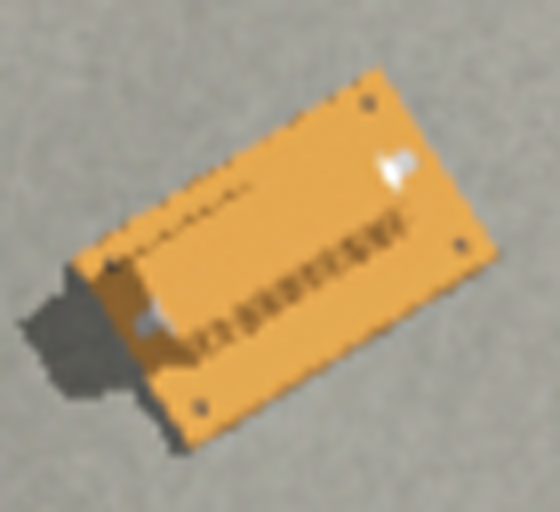

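View pics/cb.png

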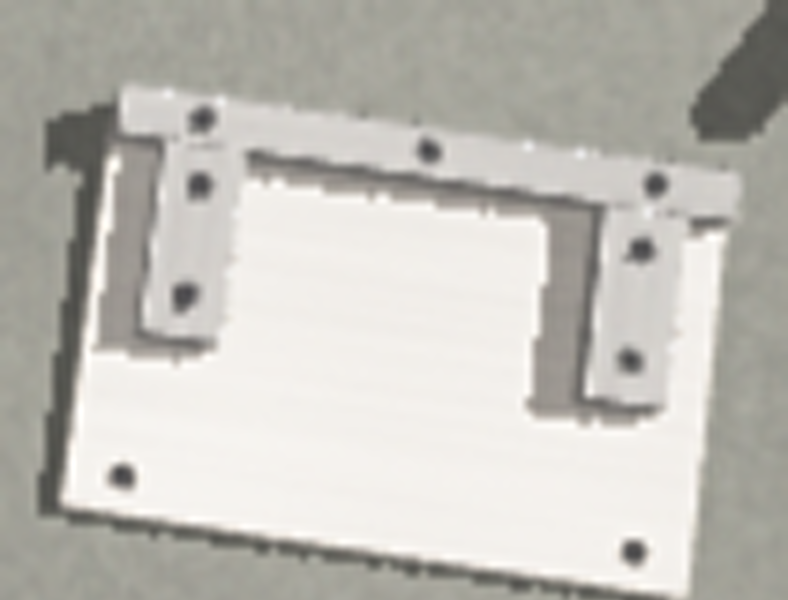

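The left crop shows a gold flanged body with ribs and two terminals. Its flange corners are at crop (378,68), (500,255), (190,450) and (75,265). The jig crop shows the fence's back corners at (120,88) and (742,172), the plate's front corners at (62,505) and (688,597), and the pocket's inner corners near (245,152) and (603,203).

Run:
```python
from h import *
f='top0.png'
def P(L,s,o,z): return np.array([px(f,((x+.5)/s-.5+o[0],(y+.5)/s-.5+o[1]),z)[:2] for x,y in L])
r=P([(378,68),(500,255),(190,450),(75,265)],8,(217,208),.008)
print(r.round(4).tolist(), [round(float(np.linalg.norm(r[i]-r[i-1])),4) for i in range(4)], 'c',r.mean(0).round(4))
l=(r[0]-r[3])+(r[1]-r[2]); yawr=np.arctan2(l[1],l[0]); print('long axis yaw',yawr)
t=P([(120,88),(742,172)],7.5,(363,205),.026); b=P([(62,505),(688,597)],7.5,(363,205),.010)
print(t,b,np.linalg.norm(t[0]-t[1]),np.linalg.norm(b[0]-b[1]),np.linalg.norm(t.mean(0)-b.mean(0)))
c=(t.mean(0)+b.mean(0))/2
yl=[np.arctan2(-(q[0]-q[1])[0],(q[0]-q[1])[1]) for q in (t,b)]; d=t.mean(0)-b.mean(0)
print('jig c',c,'yaws',yl,np.arctan2(d[1],d[0]))
h=P([(202,118),(429,150),(655,185)],7.5,(363,205),.026);print(h)
i=P([(245,152),(603,203)],7.5,(363,205),.026);print('inner',i,np.linalg.norm(i[0]-i[1]))
y=np.mean(yl); print('seat',c+.019*np.array([np.cos(y),np.sin(y)]))
```

```text
[[0.6553, 0.1811], [0.5919, 0.1378], [0.5243, 0.2379], [0.5859, 0.2794]] [0.1203, 0.0768, 0.1208, 0.0742] c [0.5893 0.209 ]
long axis yaw -0.9667553707715517
[[ 0.65565934 -0.12572956]
 [ 0.62920097 -0.3445683 ]] [[ 0.50885369 -0.10689457]
 [ 0.48050473 -0.32535787]] 0.2204323988007306 0.2202949816783277 0.14897048168100696
jig c [ 0.56855468 -0.22563757] yaws [np.float64(-0.1203195094874324), np.float64(-0.1290442267699619)] -0.1280441024262472
[[ 0.64528585 -0.15465475]
 [ 0.63514822 -0.23456999]
 [ 0.62395802 -0.3138273 ]]
inner [[ 0.63324933 -0.16973488]
 [ 0.61714614 -0.29537745]] 0.12667030994151407
seat [ 0.58740719 -0.2280004 ]
```

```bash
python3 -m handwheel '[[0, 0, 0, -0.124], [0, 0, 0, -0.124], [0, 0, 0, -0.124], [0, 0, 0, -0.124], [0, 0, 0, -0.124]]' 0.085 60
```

```text
refused: ROWS must be one flat list, 4 numbers to a row, no inner brackets. Nothing was moved.
```

The error is about the shape of the input: one flat list, 4 numbers to a row, no inner brackets. Fixing that and sending the same move.

```bash
python3 -m handwheel '[0, 0, 0, -0.124, 0, 0, 0, -0.124, 0, 0, 0, -0.124, 0, 0, 0, -0.124, 0, 0, 0, -0.124]' 0.085 60
python3 -m handwheel '[0, 0, 0, -0.124, 0, 0, 0, -0.124, 0, 0, 0, -0.124, 0, 0, 0, -0.124, 0, 0, 0, -0.124]'
python3 -m handwheel '[0, 0, 0, -0.124, 0, 0, 0, -0.124, 0, 0, 0, -0.125, 0, 0, 0, -0.125, 0, 0, 0, 0]'
python3 -m handwheel '[0.02, 0.035, 0, 0, 0.02, 0.035, 0, 0, 0.02, 0.035, 0, 0, 0.02, 0.035, 0, 0, 0.02, 0.035, 0, 0]'
python3 -m handwheel '[0.02, 0.035, 0, 0, 0.02, 0.035, 0, 0, 0.02, 0.035, 0, 0, 0.02, 0.035, 0, 0, 0.02, 0.035, 0, 0]'
python3 -m handwheel '[0.02, 0.035, 0, 0, 0.02, 0.035, 0, 0, 0.02, 0.035, 0, 0, 0.02, 0.035, 0, 0, 0.02, 0.035, 0, 0]'
python3 -m handwheel '[0.02, 0.035, 0, 0, 0.02, 0.035, 0, 0, 0.02, 0.035, 0, 0, 0.02, 0.035, 0, 0, 0, 0, 0, 0]'
python3 - <<'E'
from h import *
snap('wrist','w0.png'); s=readout.get_state(); print(s)
f='w0.png'
q=s['ee_rot'];Rm=R.from_quat([q[1],q[2],q[3],q[0]]).as_matrix()
print('yaw',np.arctan2(Rm[1,0],Rm[0,0]),'togo',Rm.T@(np.array([.5893,.209,.04])-s['position']))
print([proj(f,p+[.008]).round() for p in [[0.6553, 0.1811], [0.5919, 0.1378], [0.5243, 0.2379], [0.5859, 0.2794]]])
E
```

```text
clock: 0.52
position: [0.2432, -0.5208, 0.2528]
ee_rot: [-0.001, 0.862, 0.507, 0.0]
contact_force: [0.2, 0.8, 0.2]
width: 0.0851
gripper_force: 0.0
clock: 0.93
position: [0.2431, -0.5207, 0.2528]
ee_rot: [-0.0, 0.666, 0.746, 0.0]
contact_force: [0.3, -0.0, -0.6]
width: 0.085
gripper_force: 0.0
clock: 1.35
position: [0.2432, -0.5208, 0.2528]
ee_rot: [-0.0, 0.464, 0.886, 0.0]
contact_force: [0.3, -0.7, -0.2]
width: 0.0855
gripper_force: 0.0
clock: 1.77
position: [0.3307, -0.3375, 0.253]
ee_rot: [-0.0, 0.467, 0.884, 0.0]
contact_force: [0.6, 0.2, 0.1]
width: 0.0849
gripper_force: 0.0
clock: 2.18
position: [0.418, -0.1557, 0.2533]
ee_rot: [0.0, 0.467, 0.885, -0.0]
contact_force: [0.5, 0.0, -0.8]
width: 0.0847
gripper_force: 0.0
clock: 2.6
position: [0.5052, 0.0261, 0.2532]
ee_rot: [0.0, 0.466, 0.885, -0.0]
contact_force: [0.1, -0.6, -0.2]
width: 0.0847
gripper_force: 0.0
clock: 3.02
position: [0.5774, 0.176, 0.2523]
ee_rot: [-0.0, 0.464, 0.886, 0.003]
contact_force: [0.9, -0.5, 0.7]
width: 0.0849
gripper_force: 0.0
{'clock': 3.0667, 'qpos': array([ 1.75225855e-01,  3.15943995e-01,  1.44935351e+00,  8.22338355e-04,
        1.37672110e+00, -4.30420615e-01]), 'qd': array([-0.05519251, -0.0364183 ,  0.05271792, -0.04405331,  0.0296863 ,
       -0.02559929]), 'effort': array([  1.5744995 , -43.44611406, -25.6816864 ,   0.3927213 ,
        -0.27689092,   0.09938874]), 'position': array([0.57570814, 0.17268415, 0.25218208]), 'ee_rot': array([-4.15183298e-04,  4.64131859e-01,  8.85766001e-01,  1.89045756e-04]), 'contact_force': array([ 0.2641442 , -0.17666657, -0.20274172]), 'moment': array([ 0.00094956,  0.00923745, -0.00878298]), 'gripper_force': 0.0, 'width': 0.0850819862017615}
yaw 2.1762840063742184 togo [0.02193049 0.03185592 0.21220054]
[array([382., 243.]), array([310., 242.]), array([310., 123.]), array([387., 124.])]
```

View pics/w0.png

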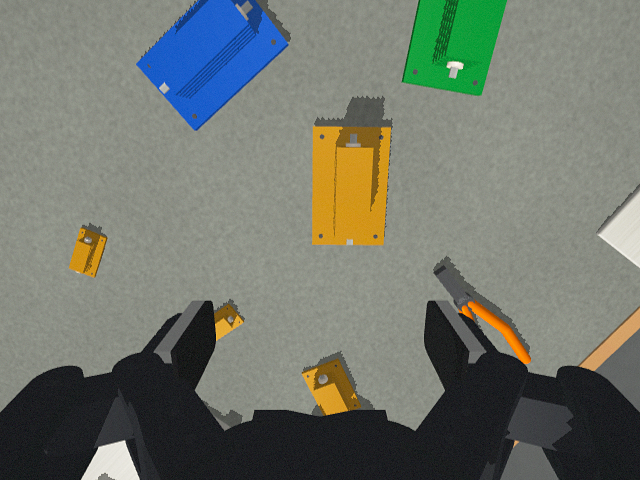

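The wrist view shows the gold resistor square to the jaws, with corners at (384,244), (312,244), (313,126) and (391,126), within about 3 px of the prediction. I'll refine from these.

Run:
```python
from h import *
f='w0.png'; s=readout.get_state()
r=np.array([px(f,u,.008) for u in [(384.5,244.5),(312,244.5),(313,126),(391,126)]])
print(r.round(4)); l=r[2]-r[1]+r[3]-r[0]; print(np.linalg.norm(r-np.roll(r,1,0),axis=1),'yaw',np.arctan2(l[1],l[0])%np.pi)
q=s['ee_rot'];Rm=R.from_quat([q[1],q[2],q[3],q[0]]).as_matrix()
c=r.mean(0);print(c);c[2]=.04
print('togo',Rm.T@(c-s['position']))
```

```text
[[0.659  0.1812 0.008 ]
 [0.5954 0.1373 0.008 ]
 [0.5283 0.2373 0.008 ]
 [0.5905 0.2803 0.008 ]]
[0.12049805 0.07727658 0.12041385 0.07570289] yaw 2.1685861045985755
[0.59330483 0.2090251  0.008     ]
togo [0.01967173 0.03516308 0.21219831]
```

```bash
python3 -m handwheel '[0.011, 0.018, 0.02, 0, 0.011, 0.0185, 0.03, 0, 0, 0, 0.035, 0, 0, 0, 0.035, 0, 0, 0, 0.035, 0]'
python3 -m handwheel '[0, 0, 0, 0, 0, 0, 0, 0]'
cat > st.py <<'E'
import sys
from h import *
s=readout.get_state(); q=s['ee_rot'];Rm=R.from_quat([q[1],q[2],q[3],q[0]]).as_matrix()
print('t',s['clock'],'p',s['position'].round(4),'yaw',np.arctan2(Rm[1,0],Rm[0,0]).round(4),'zax',Rm[:,2].round(4),'F',s['contact_force'].round(1),'w',s['width'])
if len(sys.argv)>1: print('togo',(Rm.T@(np.array([float(a) for a in sys.argv[1:4]])-s['position'])).round(4))
E
python3 st.py .5913 .209 .036
```

```text
clock: 3.48
position: [0.5917, 0.2072, 0.097]
ee_rot: [0.0, 0.466, 0.885, -0.0]
contact_force: [0.5, 0.3, 0.2]
width: 0.0854
gripper_force: 0.0
clock: 3.65
position: [0.5907, 0.2068, 0.0968]
ee_rot: [-0.002, 0.466, 0.885, -0.002]
contact_force: [0.5, -0.5, 0.8]
width: 0.0853
gripper_force: 0.0
t 3.65 p [0.5907 0.2068 0.0968] yaw 2.1725 zax [-0.0051 -0.0017 -1.    ] F [ 0.5 -0.5  0.8] w 0.08531478850034797
togo [0.0013 0.0021 0.0608]
```

```bash
python3 -m handwheel '[0.001, 0.002, 0.02, 0, 0, 0, 0.02, 0, 0, 0, 0.02, 0, 0, 0, 0, 0, 0, 0, 0, 0]'
python3 -m handwheel '[0, 0, 0, 0, 0, 0, 0, 0, 0, 0, 0, 0, 0, 0, 0, 0, 0, 0, 0, 0]' 0.0 60
python3 -m handwheel '[0, 0, 0, 0, 0, 0, 0, 0, 0, 0, 0, 0, 0, 0, 0, 0, 0, 0, 0, 0]'
python3 st.py .5913 .209 .036
```

```text
clock: 4.07
position: [0.5944, 0.2099, 0.0401]
ee_rot: [0.001, 0.465, 0.885, 0.001]
contact_force: [-0.1, 0.3, 0.2]
width: 0.0849
gripper_force: 0.0
clock: 4.48
position: [0.5938, 0.2102, 0.0395]
ee_rot: [0.001, 0.465, 0.885, 0.0]
contact_force: [-1.5, -1.1, 6.2]
width: 0.0312
gripper_force: 62.8
clock: 4.9
position: [0.5937, 0.2102, 0.0395]
ee_rot: [0.001, 0.465, 0.885, 0.0]
contact_force: [-1.1, -1.3, 6.6]
width: 0.0312
gripper_force: 62.6
t 4.9 p [0.5937 0.2102 0.0395] yaw 2.1749 zax [ 1.1e-03 -1.0e-04 -1.0e+00] F [-1.1 -1.3  6.6] w 0.031156291203612397
togo [ 0.0004 -0.0027  0.0035]
```

```bash
python3 -m handwheel '[0, 0, -0.02, 0, 0, 0, -0.036, 0, 0, 0, -0.036, 0, 0, 0, -0.036, 0, 0, 0, -0.036, 0]'
python3 -m handwheel '[0, 0, -0.036, 0.121, 0, 0, 0, 0.121, 0, 0, 0, 0.122, 0, 0, 0, 0.122, 0, 0, 0, 0.122]'
python3 -m handwheel '[0, 0, 0, 0.121, 0, 0, 0, 0, 0, 0, 0, 0]'; python3 st.py .58 -.35 .24
```

```text
clock: 5.32
position: [0.5924, 0.2101, 0.2026]
ee_rot: [-0.001, 0.465, 0.885, -0.001]
contact_force: [1.0, 0.3, -3.4]
width: 0.0313
gripper_force: 61.1
clock: 5.73
position: [0.5926, 0.2101, 0.2373]
ee_rot: [-0.001, 0.711, 0.704, -0.001]
contact_force: [-0.4, -0.1, -4.4]
width: 0.0313
gripper_force: 61.2
clock: 5.98
position: [0.5928, 0.2101, 0.2372]
ee_rot: [-0.0, 0.749, 0.663, -0.001]
contact_force: [0.1, -0.1, -3.9]
width: 0.0312
gripper_force: 61.2
t 5.9833 p [0.5928 0.2101 0.2372] yaw 1.4489 zax [-2.1e-03 -5.0e-04 -1.0e+00] F [ 0.1 -0.1 -3.9] w 0.03120253902604092
togo [-0.5575  0.0554 -0.0025]
```

Lifted: the weight is about 4 N. Now across, past the jig, for a wrist look.

```bash
python3 -m handwheel '[-0.037, 0.0037, 0, 0, -0.037, 0.0037, 0, 0, -0.037, 0.0037, 0, 0, -0.037, 0.0037, 0, 0, -0.037, 0.0037, 0, 0]'
python3 -m handwheel '[-0.037, 0.0037, 0, 0, -0.037, 0.0037, 0, 0, -0.037, 0.0037, 0, 0, -0.037, 0.0037, 0, 0, -0.037, 0.0037, 0, 0]'
python3 -m handwheel '[-0.037, 0.0037, 0, 0, -0.037, 0.0037, 0, 0, -0.037, 0.0037, 0, 0, -0.037, 0.0037, 0, 0, -0.037, 0.0037, 0, 0]'
python3 -m handwheel '[0, 0, 0, 0, 0, 0, 0, 0, 0, 0, 0, 0]'
python3 - <<'E'
from h import *
i=snap('wrist','w1.png')
E
python3 st.py
```

```text
clock: 6.4
position: [0.5881, 0.0229, 0.2379]
ee_rot: [-0.0, 0.749, 0.663, -0.0]
contact_force: [0.5, 0.2, -4.1]
width: 0.0313
gripper_force: 61.3
clock: 6.82
position: [0.5834, -0.1632, 0.2379]
ee_rot: [-0.0, 0.749, 0.663, -0.0]
contact_force: [1.7, 0.5, -3.7]
width: 0.0313
gripper_force: 61.3
clock: 7.23
position: [0.5788, -0.349, 0.2377]
ee_rot: [-0.001, 0.749, 0.663, -0.0]
contact_force: [1.4, 0.0, -3.0]
width: 0.0313
gripper_force: 61.3
clock: 7.48
position: [0.5789, -0.3471, 0.2374]
ee_rot: [-0.001, 0.75, 0.662, 0.0]
contact_force: [0.0, 0.9, -3.7]
width: 0.0308
gripper_force: 61.3
t 7.5333 p [ 0.5791 -0.3464  0.2377] yaw 1.4474 zax [-9.0e-04  1.6e-03 -1.0e+00] F [ 0.1  0.2 -4.2] w 0.031078797148003746
```

View pics/w1.png

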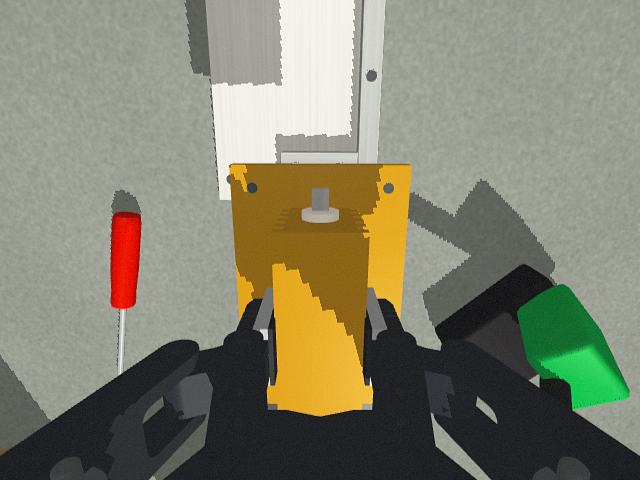

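The wrist view shows the held resistor, its far flange edge at row 164 from column 230 to 411. Behind it are the jig's fence (columns 358-380) and the right-hand block's inner face at about row 152. I'll enlarge that.

Run:
```python
import cv2
i=cv2.imread('pics/w1.png')
cv2.imwrite('pics/cw1.png',cv2.resize(i[0:195,220:420],None,fx=3.0,fy=3.0,interpolation=cv2.INTER_CUBIC))
```

```text
(no output)
```

View pics/cw1.png

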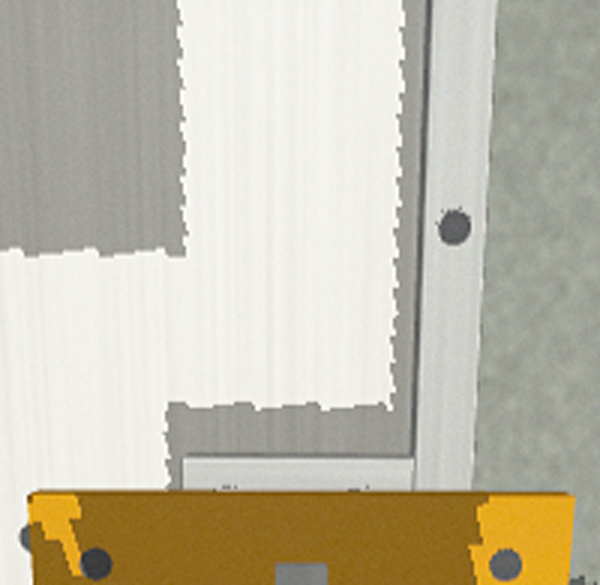

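Run:
```python
from h import *
f='w1.png'; print('cam',np.load('pics/w1.png.npz')['T'].round(3))
g=lambda x,y,z: px(f,((x+.5)/3-.5+220,(y+.5)/3-.5),z)
a,b=g(431,0,.026),g(416,455,.026); d=a-b; print('fence',a,b,'yaw',np.arctan2(d[1],d[0]))
h=g(454,227,.026); print('fence mid hole',h)
k=g(497,0,.026);print('fence back',k)
for z in(.026,.010): print('block inner',z,g(300,458,z))
print('block end corner',g(183,458,.026))
A,B=g(30,493,.206),g(574,493,.206); print('flange far corners',A,B,np.linalg.norm(A-B)); s=readout.get_state()
q=s['ee_rot'];Rm=R.from_quat([q[1],q[2],q[3],q[0]]).as_matrix()
c=(A+B)/2; e=B-A; print('mid in tool',Rm.T@(c-s['position']),'dir in tool',Rm.T@e)
```

```text
cam [[ 0.992 -0.119 -0.037  0.588]
 [-0.124 -0.951 -0.283 -0.275]
 [-0.002  0.286 -0.958  0.359]
 [ 0.     0.     0.     1.   ]]
fence [ 0.63542992 -0.17815449  0.026     ] [ 0.620297   -0.29595137  0.026     ] yaw 1.443029901322363
fence mid hole [ 0.63686239 -0.23474007  0.026     ]
fence back [ 0.65299956 -0.18036608  0.026     ]
block inner 0.026 [ 0.58567867 -0.29249703  0.026     ]
block inner 0.01 [ 0.58555496 -0.29332674  0.01      ]
block end corner [ 0.55083262 -0.28813184  0.026     ]
flange far corners [ 0.5492546  -0.28319641  0.206     ] [ 0.62423098 -0.29258486  0.206     ] 0.07556190694435092
mid in tool [0.05893048 0.00045782 0.0318214 ] dir in tool [-8.57531144e-05  7.55618116e-02 -8.40087653e-05]
```

```bash
python3 st.py .582 -.2268 .1
```

```text
t 7.5333 p [ 0.5791 -0.3464  0.2377] yaw 1.4474 zax [-9.0e-04  1.6e-03 -1.0e+00] F [ 0.1  0.2 -4.2] w 0.031078797148003746
togo [ 0.1188 -0.0117  0.1379]
```

```bash
python3 -m handwheel '[0.03, -0.003, 0, 0, 0.03, -0.003, 0, 0, 0.03, -0.003, 0, 0, 0.0288, -0.0027, 0, 0, 0, 0, 0.03, 0]'
python3 -m handwheel '[0, 0, 0.036, 0, 0, 0, 0.036, 0, 0, 0, 0.036, 0.002, 0, 0, 0, 0, 0, 0, 0, 0]'
python3 -m handwheel '[0, 0, 0, 0, 0, 0, 0, 0, 0, 0, 0, 0]' 
python3 st.py .582 -.2268 .0515
python3 - <<'E'
from h import *
i=snap('wrist','w2.png')
E
```

```text
clock: 7.95
position: [0.5857, -0.2217, 0.2148]
ee_rot: [0.004, 0.748, 0.664, 0.004]
contact_force: [1.5, -1.1, -3.0]
width: 0.0312
gripper_force: 61.5
clock: 8.37
position: [0.5812, -0.2259, 0.099]
ee_rot: [-0.002, 0.75, 0.662, -0.001]
contact_force: [-0.5, 0.3, -2.6]
width: 0.0313
gripper_force: 61.4
clock: 8.62
position: [0.5842, -0.2288, 0.1033]
ee_rot: [0.003, 0.75, 0.661, 0.001]
contact_force: [0.5, 0.2, -4.3]
width: 0.0309
gripper_force: 61.4
t 8.6167 p [ 0.5842 -0.2288  0.1033] yaw 1.4442 zax [ 0.0049 -0.0026 -1.    ] F [ 0.5  0.2 -4.3] w 0.030913743724397997
togo [ 0.0018 -0.0027  0.0517]
```

View pics/w2.png

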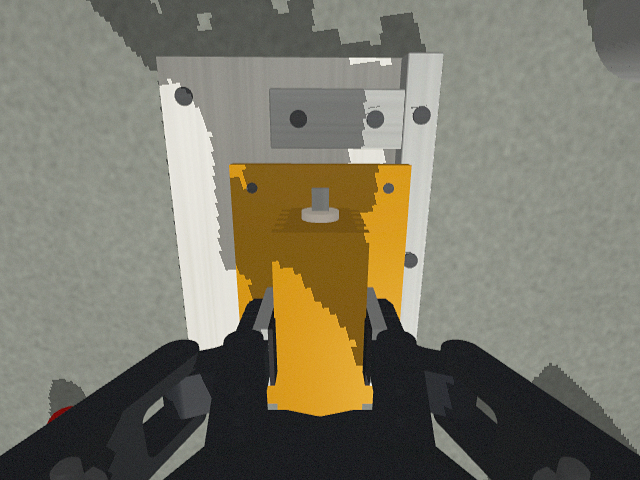

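The resistor is over the pocket. The left block's inner top edge is at row 149, the flange's far edge at row 164, and the fence's front top edge at about column 403.

```bash
python3 - <<'E'
from h import *
f='w2.png'; s=readout.get_state()
q=s['ee_rot'];Rm=R.from_quat([q[1],q[2],q[3],q[0]]).as_matrix(); t=lambda p: (Rm.T@(p-s['position'])).round(4)
print(s['position'],s['clock'])
for n,u,z in [('blk L',(272,149),.026),('blk R',(345,149),.026),('blk far',(272,89),.026),('fence front top',(408,53),.026),('fence f',(404,150),.026),('hole mid',(410,260),.026)]:
    print(n,t(px(f,u,z)),px(f,u,z).round(4))
z=s['position'][2]-.0315
print('flange',t(px(f,(230,164.3),z)),t(px(f,(411,164.3),z)))
E
python3 st.py .582 -.2268 .0515
```

```text
[ 0.58384379 -0.22870732  0.10287127] 8.6667
blk L [ 0.0636 -0.0248  0.0767] [ 0.5676 -0.1627  0.026 ]
blk R [0.0636 0.0143 0.0768] [ 0.6064 -0.1676  0.026 ]
blk far [ 0.0934 -0.0236  0.0766] [ 0.5725 -0.1333  0.026 ]
fence front top [0.11   0.0447 0.0769] [ 0.6424 -0.1254  0.026 ]
fence f [0.063  0.0459 0.077 ] [ 0.6377 -0.1722  0.026 ]
hole mid [0.0003 0.0537 0.0771] [ 0.6375 -0.2354  0.026 ]
flange [ 0.0595 -0.0367  0.0312] [0.0594 0.0388 0.0316]
t 8.6667 p [ 0.5838 -0.2287  0.1029] yaw 1.444 zax [ 0.0041 -0.0022 -1.    ] F [ 0.3 -1.  -3.8] w 0.030768750934719376
togo [ 0.0017 -0.0023  0.0514]
```

```bash
python3 -m handwheel '[0, 0, 0, 0, 0, 0, 0, 0, 0, 0, 0, 0, 0, 0, 0, 0, 0, 0, 0, 0]' >/dev/null;  python3 st.py .5847 -.2278 .0515;python3 -m handwheel '[0, 0, 0, 0, 0, 0, 0, 0, 0, 0, 0, 0, 0, 0, 0, 0, 0, 0, 0, 0]' >/dev/null;  python3 st.py .5847 -.2278 .0515
```

```text
t 9.0833 p [ 0.5824 -0.2281  0.1003] yaw 1.4437 zax [-0. -0. -1.] F [ 0.5  0.4 -3.6] w 0.030933202811977426
togo [0.0006 0.0022 0.0488]
t 9.5 p [ 0.5825 -0.2281  0.1003] yaw 1.4438 zax [-0.e+00 -1.e-04 -1.e+00] F [-0.9 -0.2 -4.1] w 0.03084870501702912
togo [0.0006 0.0022 0.0488]
```

```bash
python3 -m handwheel '[0.0006, 0, 0.018, 0, 0, 0, 0.016, 0, 0, 0, 0.01, 0, 0, 0, 0.004, 0, 0, 0, 0, 0]'; python3 -m handwheel '[0, 0, 0, 0, 0, 0, 0.002, 0, 0, 0, 0.001, 0, 0, 0, 0, 0, 0, 0, 0, 0]';python3 st.py
```

```text
clock: 9.92
position: [0.5819, -0.2271, 0.0511]
ee_rot: [-0.001, 0.751, 0.661, -0.0]
contact_force: [-0.3, -1.1, -3.6]
width: 0.0312
gripper_force: 61.7
clock: 10.33
position: [0.5828, -0.2276, 0.0497]
ee_rot: [0.0, 0.751, 0.661, 0.0]
contact_force: [0.7, 0.4, -3.9]
width: 0.0311
gripper_force: 61.6
t 10.3333 p [ 0.5828 -0.2276  0.0497] yaw 1.4439 zax [ 7.e-04 -4.e-04 -1.e+00] F [ 0.7  0.4 -3.9] w 0.031130406132683655
```

```bash
python3 -m handwheel '[0, 0, 0.001, 0, 0, 0, 0, 0, 0, 0, 0, 0]' | grep -E 'pos|force'; python3 -m handwheel '[0, 0, 0.001, 0, 0, 0, 0, 0, 0, 0, 0, 0]'| grep -E 'pos|force'; python3 -m handwheel '[0, 0, 0.001, 0, 0, 0, 0, 0, 0, 0, 0, 0]'| grep -E 'pos|force'
```

```text
position: [0.5829, -0.2276, 0.0495]
contact_force: [-1.7, 1.3, 5.0]
gripper_force: 62.8
position: [0.5829, -0.2276, 0.0495]
contact_force: [-3.6, 1.4, 11.1]
gripper_force: 63.5
position: [0.5829, -0.2276, 0.0495]
contact_force: [-3.4, 2.3, 16.5]
gripper_force: 64.2
```

```bash
python3 -m handwheel '[0, 0.002, -0.0025, 0, 0, 0.002, 0, 0, 0, 0.002, 0, 0, 0, 0, 0, 0, 0, 0, 0, 0]' | grep -E 'pos|force'; python3 -m handwheel '[0, 0.002, 0, 0, 0, 0, 0, 0, 0, 0, 0, 0]'| grep -E 'pos|force'; python3 -m handwheel '[0, 0.001, 0, 0, 0, 0, 0, 0, 0, 0, 0, 0]'| grep -E 'pos|force'; python3 -m handwheel '[0, 0.001, 0, 0, 0, 0, 0, 0, 0, 0, 0, 0]'| grep -E 'pos|force'
```

```text
position: [0.5892, -0.2286, 0.0495]
contact_force: [-1.3, 0.4, 6.4]
gripper_force: 62.9
position: [0.5901, -0.2286, 0.0495]
contact_force: [-5.2, 1.0, 7.1]
gripper_force: 63.1
position: [0.5902, -0.2286, 0.0495]
contact_force: [-6.3, 0.2, 9.3]
gripper_force: 63.5
position: [0.5903, -0.2287, 0.0496]
contact_force: [-8.0, 0.1, 10.8]
gripper_force: 63.7
```

```bash
python3 st.py; python3 -m handwheel '[0, 0.002, 0, 0, 0, 0.002, 0, 0, 0, 0.001, 0, 0, 0, 0, 0, 0, 0, 0, 0, 0]'| grep -E 'pos|force'; python3 -m handwheel '[0, 0, 0, 0, 0, 0, 0, 0, 0, 0, 0, 0, 0, 0, 0, 0, 0, 0, 0, 0]'| grep -E 'pos|force'; python3 st.py
```

```text
t 12.25 p [ 0.5903 -0.2287  0.0496] yaw 1.4437 zax [-4.5e-03  5.0e-04 -1.0e+00] F [-8.   0.1 10.8] w 0.03142308874398559
position: [0.5907, -0.2287, 0.0499]
contact_force: [-18.9, -0.3, 20.0]
gripper_force: 64.8
position: [0.5906, -0.2287, 0.0499]
contact_force: [-18.0, 1.1, 17.8]
gripper_force: 64.7
t 13.0833 p [ 0.5906 -0.2287  0.0499] yaw 1.4442 zax [-0.0138  0.0022 -0.9999] F [-18.    1.1  17.8] w 0.03098038682355085
```

Gripped pushing tilts the tool by 14 mrad, which would lift the near edge. I'll relieve, release with a small opening so the far finger clears the fence, turn a quarter turn, and push with the closed fingertips in the corner between ledge and body.

```bash
python3 -m handwheel '[0, -0.003, -0.001, 0, 0, -0.003, -0.001, 0, 0, -0.001, 0, 0, 0, 0, 0, 0, 0, 0, 0, 0]'| grep -E 'pos|force'; python3 st.py; python3 -m handwheel '[0, 0, 0, 0, 0, 0, 0, 0, 0, 0, 0, 0, 0, 0, 0, 0]' 0.044| grep -E 'pos|force|width'; python3 -m handwheel '[0, 0, -0.01, 0, 0, 0, -0.03, 0, 0, 0, -0.036, 0, 0, 0, -0.036, 0, 0, 0, 0, 0]'| grep -E 'pos|force'; 
python3 -m handwheel '[0, 0, 0, 0, 0, 0, 0, 0, 0, 0, 0, 0]' 0 20| grep -E 'pos|force|width'
python3 - <<'E'
from h import *
snap('wrist','w3.png')
i=cv2.imread('pics/w3.png'); cv2.imwrite('pics/w3s.png',i)
E
python3 st.py
```

```text
position: [0.5901, -0.2284, 0.0499]
contact_force: [-1.0, -0.1, -3.3]
gripper_force: 61.7
t 13.5 p [ 0.5901 -0.2284  0.0499] yaw 1.4437 zax [-1.6e-03  5.0e-04 -1.0e+00] F [-1.  -0.1 -3.3] w 0.03106148543197614
position: [0.5914, -0.2288, 0.0513]
contact_force: [0.4, 0.2, 0.1]
width: 0.0439
gripper_force: 0.0
position: [0.5949, -0.2306, 0.1719]
contact_force: [1.3, -0.4, 0.6]
gripper_force: 0.0
position: [0.5896, -0.228, 0.1618]
contact_force: [0.1, 0.2, -0.3]
width: 0.0082
gripper_force: 0.0
t 14.55 p [ 0.5895 -0.228   0.1614] yaw 1.4438 zax [-0.0027  0.0013 -1.    ] F [ 0.6 -0.  -0.5] w 0.0011391943213394863
```

View pics/w3.png

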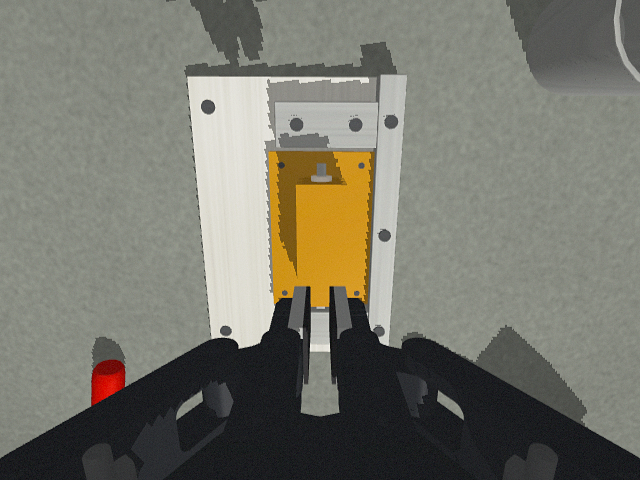

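The picture shows the resistor in the pocket: flange between the blocks (rows 152-307), its right long side by the fence (column 372). Now the quarter turn and the approach to the near ledge.

```bash
python3 -m handwheel '[0, -0.016, 0, 0, 0, -0.017, 0, 0, 0, 0, 0, 0.121, 0, 0, 0, 0.121, 0, 0, 0, 0.121]' >/dev/null
python3 -m handwheel '[0, 0, 0, 0.121, 0, 0, 0, 0.121, 0, 0, 0, 0.121, 0, 0, 0, 0.121, 0, 0, 0, 0.121]' >/dev/null
python3 -m handwheel '[0, 0, 0, 0.121, 0, 0, 0, 0.121, 0, 0, 0, 0.121, 0, 0, 0, 0.121, 0, 0, 0, 0.119]'
python3 -m handwheel '[0, 0, 0, 0, 0, 0, 0, 0, 0, 0, 0, 0, 0, 0, 0, 0, 0, 0, 0, 0]' >/dev/null;  python3 st.py .5578 -.2251 .06
```

```text
clock: 15.8
position: [0.557, -0.2239, 0.1612]
ee_rot: [-0.001, 0.998, -0.067, -0.001]
contact_force: [-0.0, -0.4, 0.4]
width: 0.0003
gripper_force: 0.0
t 16.2167 p [ 0.5577 -0.2243  0.1626] yaw -0.1261 zax [-4.e-04  1.e-04 -1.e+00] F [-0.3 -0.2  0.2] w 0.0002732489463097313
togo [0.0003 0.0008 0.1026]
```

```bash
python3 -m handwheel '[0, 0.0008, 0.036, 0, 0, 0, 0.036, 0, 0, 0, 0.03, 0, 0, 0, 0.013, 0, 0, 0, 0, 0]' >/dev/null
python3 -m handwheel '[0, 0, 0, 0, 0, 0, 0, 0, 0, 0, 0, 0]' | grep -E 'pos|force'; python3 -m handwheel '[0, 0, 0.002, 0, 0, 0, 0.001, 0, 0, 0, 0, 0, 0, 0, 0, 0]'| grep -E 'pos|force'
python3 -m handwheel '[0, 0, 0.001, 0, 0, 0, 0, 0, 0, 0, 0, 0]'| grep -E 'pos|force'; python3 -m handwheel '[0, 0, 0.001, 0, 0, 0, 0, 0, 0, 0, 0, 0]'| grep -E 'pos|force'; python3 st.py
```

```text
position: [0.5589, -0.2258, 0.0496]
contact_force: [0.5, -0.3, 1.0]
gripper_force: 0.0
position: [0.5577, -0.2252, 0.0451]
contact_force: [-0.4, -0.1, -0.4]
gripper_force: 0.0
position: [0.5576, -0.2251, 0.0437]
contact_force: [0.1, 0.0, -0.8]
gripper_force: 0.0
position: [0.5576, -0.2251, 0.0427]
contact_force: [-0.0, -0.1, -0.3]
gripper_force: 0.0
t 17.7167 p [ 0.5576 -0.2251  0.0427] yaw -0.1272 zax [-2.e-04  0.e+00 -1.e+00] F [-0.  -0.1 -0.3] w -9.096191114789328e-05
```

Now forward until the fingers meet the body, staying just above the ledge.

```bash
python3 -m handwheel '[0.002, 0, 0.001, 0, 0.002, 0, 0, 0, 0, 0, 0, 0, 0, 0, 0, 0]' | grep -E 'pos|contact'; for k in 1; do python3 -m handwheel '[0.001, 0, 0, 0, 0, 0, 0, 0, 0, 0, 0, 0]'| grep -E 'pos|contact'; python3 -m handwheel '[0.001, 0, 0, 0, 0, 0, 0, 0, 0, 0, 0, 0]'| grep -E 'pos|contact'; python3 -m handwheel '[0.001, 0, 0, 0, 0, 0, 0, 0, 0, 0, 0, 0]'| grep -E 'pos|contact'; done; python3 st.py
```

```text
position: [0.5619, -0.2257, 0.0418]
contact_force: [-0.3, -0.7, -0.7]
position: [0.5627, -0.2258, 0.0418]
contact_force: [-0.6, 0.4, -0.7]
position: [0.5632, -0.2258, 0.0418]
contact_force: [-1.0, 0.1, 1.6]
position: [0.5632, -0.2257, 0.0417]
contact_force: [-4.8, -0.2, 3.7]
t 18.8 p [ 0.5632 -0.2257  0.0417] yaw -0.1269 zax [-2.9e-03  6.0e-04 -1.0e+00] F [-4.8 -0.2  3.7] w -5.3150330338099124e-05
```

```bash
python3 -m handwheel '[0, 0, 0.001, 0, 0, 0, 0, 0, 0, 0, 0, 0]' | grep -E 'pos|contact'; python3 -m handwheel '[0, 0, 0.001, 0, 0, 0, 0, 0, 0, 0, 0, 0]'| grep -E 'pos|contact'; python3 st.py; python3 -m handwheel '[0.001, 0, 0, 0, 0.001, 0, 0, 0, 0, 0, 0, 0, 0, 0, 0, 0]'| grep -E 'pos|contact'; python3 st.py
```

```text
position: [0.5632, -0.2257, 0.0411]
contact_force: [-5.8, 0.7, 6.4]
position: [0.5633, -0.2257, 0.041]
contact_force: [-8.1, 1.2, 10.7]
t 19.3 p [ 0.5633 -0.2257  0.041 ] yaw -0.1269 zax [-2.2e-03  3.0e-04 -1.0e+00] F [-8.1  1.2 10.7] w -0.00029969177013306375
position: [0.5632, -0.2257, 0.041]
contact_force: [-11.1, 1.1, 14.1]
t 19.6333 p [ 0.5632 -0.2257  0.041 ] yaw -0.1264 zax [-6.3e-03  9.0e-04 -1.0e+00] F [-11.1   1.1  14.1] w -0.00019410833831061142
```

```bash
python3 -m handwheel '[0.0015, 0, -0.0006, 0, 0.0015, 0, -0.0006, 0, 0, 0, 0, 0, 0, 0, 0, 0, 0, 0, 0, 0]'| grep -E 'pos|contact'; python3 st.py; python3 -m handwheel '[0, 0, 0, 0, 0, 0, 0, 0, 0, 0, 0, 0, 0, 0, 0, 0, 0, 0, 0, 0]'| grep -E 'pos|contact'; python3 st.py
```

```text
position: [0.5633, -0.2257, 0.0411]
contact_force: [-16.7, -0.5, 12.0]
t 20.05 p [ 0.5633 -0.2257  0.0411] yaw -0.1258 zax [-0.0126  0.0023 -0.9999] F [-16.7  -0.5  12. ] w -3.730733541991871e-05
position: [0.5632, -0.2257, 0.0411]
contact_force: [-16.7, -0.6, 12.1]
t 20.4667 p [ 0.5632 -0.2257  0.0411] yaw -0.1258 zax [-0.0126  0.0023 -0.9999] F [-16.7  -0.6  12.1] w 0.00022521835485592127
```

```bash
python3 -m handwheel '[-0.0008, 0, 0, 0, 0, 0, 0, 0, 0, 0, 0, 0, 0, 0, 0, 0, 0, 0, 0, 0]'| grep -E 'pos|contact'; python3 st.py
python3 - <<'E'
from h import *
snap('wrist','w4.png'); snap('side','side4.png')
a=cv2.imread('pics/w4.png'); b=cv2.imread('pics/side4.png')
b=cv2.resize(b[110:230,270:420],(400,320),interpolation=cv2.INTER_CUBIC)
o=np.zeros((480,800,3),np.uint8); o[:300,:400]=cv2.resize(a,(400,300)); 
c=cv2.resize(a[180:420,160:480],(400,300),interpolation=cv2.INTER_CUBIC); o[:320,400:]=b; o[180+0:480,:400]=c
cv2.imwrite('pics/m4.png',o)
E
```

```text
position: [0.5633, -0.2257, 0.0411]
contact_force: [-14.2, -1.0, 10.6]
t 20.8833 p [ 0.5633 -0.2257  0.0411] yaw -0.126 zax [-0.0109  0.002  -0.9999] F [-14.2  -1.   10.6] w 0.0001223496068086955
```

View pics/w4.png

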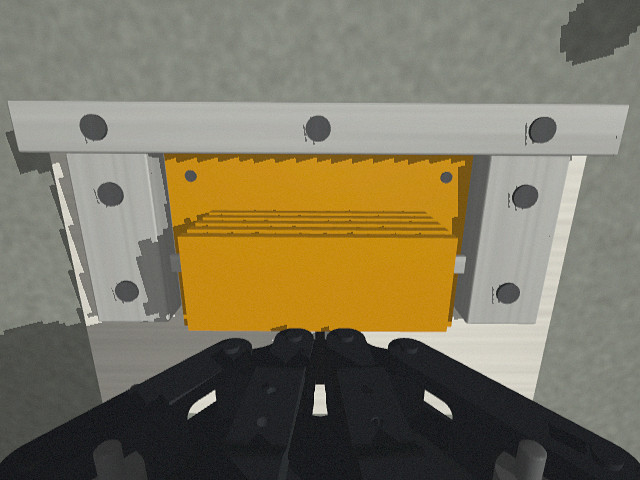

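The flange edge lies along the fence (row 155), square and between the blocks, with a small even gap at each end (columns 165 and 470). One small trim to 15 N, then I hand in.

```bash
python3 -m handwheel '[0.0004, 0, 0, 0, 0, 0, 0, 0, 0, 0, 0, 0, 0, 0, 0, 0, 0, 0, 0, 0]'| grep -E 'pos|contact'; python3 st.py; python3 -c "
from rig import ticket; print(ticket.sign_off())"
```

```text
position: [0.5632, -0.2257, 0.0411]
contact_force: [-14.9, -0.7, 12.0]
t 21.4 p [ 0.5632 -0.2257  0.0411] yaw -0.1259 zax [-0.0118  0.0022 -0.9999] F [-14.9  -0.7  12. ] w 0.00014033773075874722
the job is handed in; nothing more can be done
None
```

The largest gold resistor is in the jig, flange between the stop blocks and against the fence. I handed in at 21.4 s with the closed fingers still pushing about 15 N forward and 12 N down, and the sign-off returned no verdict.

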